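# Press a tin's lid home with the counter screw press

### The job

The packed tin under the screw press has its push-in lid only started in the mouth. Wind the press down by its spoked handle until the lid is pressed fully home, feeling for it to come up solid on the rim and stopping there so that the tin is not crushed, then wind back until the platen stands about 10 mm clear of the lid, and let go. Leave the tin standing in place and the other things on the counter alone.

Things in the scene. Friction and masses are not known exactly. Their poses are not given: they have to be found in the camera images.
- hub (a point): Centre of the capstan (star handle) on top of the bench screw press, on its vertical axis at the height of the spokes' centre lines. A grey cone-shaped hub, 68 mm across, carries four level spokes along this frame's +x, +y, -x and -y: steel bars 12 mm thick, bare from 34 to 103 mm from the axis. Nothing stands above the spokes.
- ball (a point): Centre of the black ball, 32 mm across, at the end of the +x spoke, 119 mm from the axis; the other three spokes end alike.
- capstan (a joint): Turn of the capstan in rad, growing clockwise seen from above, which winds the press down; travel -0.4 to 4.6. The capstan sits on the screw and goes down and up with it, 40 mm a full turn (6.4 mm a radian). It stays where it is left. Turning it free takes about 0.45 Nm (5 N at 90 mm); when a push pauses, dry friction takes over part of that and less is felt.
- press: The bench screw press: grey base 150 by 235 mm, two steel columns, and a grey crosshead, 50 by 225 mm along its y axis, whose top is 178 mm above the counter, with a boss and nuts up to 188 mm high under the spokes. Fixed. Origin: on the screw's axis, at counter height; z up.
- ram: The press's ram: a flat steel platen, 80 mm across and 12 mm thick, on a guide bar between two columns; it goes down without turning as the capstan is wound. Origin: centre of the platen's lower face, 106 mm below the hub point.
- platen_face (a point): Centre of the platen's flat lower face; z up.
- tin: The packed tin under the platen: plain tinplate, 73 mm across, 200 to 400 g, loose on a wooden packing disc on the press's base. Tins differ in height: 69.2 to 74.8 mm to the rim. Origin: centre of its underside, z up. It buckles, and the job is spoilt, if the platen presses on it with more than 150 N (0.95 Nm at the capstan on top of the free 0.45 Nm).
- lid_top (a point): Centre of the flat top of the tin's push-in lid, 65 mm across; z up. The lid is 3 to 7 mm short of home at the start; home, its top is 3 mm above the rim. A tight fit: it goes in under about 40 N of press (0.25 Nm more at the capstan, 3 N at 90 mm) and stays where it is pushed; once on the rim it is solid and the torque rises steeply, some 4 Nm per rad.
- packing_top (a point): Centre of the top of the wooden packing disc, 92 mm across, fixed on the press's base under the platen.
- spare_tin: Another tin, lid already home, 75 mm tall, beside the press; leave it alone. Origin: centre of its underside.
- sweet_jar: Amber jar with a white cap, 84 mm across and 110 mm tall, beside the press; leave it alone. Origin: centre of its underside.
- lid_carton: Open cardboard tray with spare lids, 100 by 140 by 45 mm, behind the press; leave it alone. Origin: centre of its underside.
There are look-alikes about, which are no part of the job. What is shaped like the tin but blue or green is not meant.

How it is judged:
On the way, in this order (a step that is already met when the one before it is completed fails the run):
1. the platen has come down onto the lid (contact force between ram and tin above 10 N), for 0.05 s.
2. the lid is fully home and solid on the rim under the press (contact force between ram and tin above 60 N), for 0.1 s.
3. the platen is wound back clear of the lid (z of platen_face in the frame of lid_top above 0.006 m), for 0.1 s.
At the end, for the whole second after the job is handed in: The lid has been pressed home, the platen stands 6 to 18 mm clear above it, the tin stands upright on the packing disc within 10 mm of its centre with its lid in, the capstan is at rest (z of lid_top in the frame of tin below 0.0784 m and z of platen_face in the frame of lid_top between 0.006 and 0.018 m and horizontal distance between tin and packing_top below 0.01 m and distance between tin and packing_top below 0.011 m and angle between tin's own z axis and vertical below 0.05 rad and linear speed of tin below 0.02 m/s and velocity of joint capstan between -0.05 and 0.05 rad/s); the robot touches nothing.
It fails at once if the tin is crushed: the platen presses on it with more than 150 N (contact force between ram and tin above 150 N).
It fails at once if a bystander is shoved more than 20 mm (distance of any of spare_tin, sweet_jar, lid_carton from where it was at the start of the episode above 0.02 m).
It also fails if it takes over 70 s, if anything falls off the work surface, if the arm or the gripper's body presses on something with over 40 N, if the wrist force passes 120 N, or if a joint passes its speed limit or range.

### The arm

A 6-joint arm with a two-finger parallel gripper is mounted at the origin on the work surface. World frame = base frame: x ahead of the robot, y to its left, z up, the work surface at z = 0. Lengths are in m, angles in rad, forces in N, time in s.
With the tool pointing down it reaches from about 0.35 to 0.95 m from the base axis. Payload 17.4 kg.
Tool frame: the origin (TCP) lies on the centre line of the jaws, within the pads' length; the fingertips stand 14 mm ahead of it and the grasp point (between the pads) lies 5 mm behind it; z points along the fingers, y is the line along which they close (so a half turn about z gives the same grasp; the last joint's range is limited). The gripper opens to 93 mm and grips with 3 to 60 N. Pads are 15 mm wide; open, the fingers measure 128 mm over their backs; the gripper's body (75 mm by 188 mm) begins 65 mm behind the grasp point.
Start: joints at [-1.204, 0.116, 1.442, -0, 1.584, -0.038], TCP at [0.266, -0.62, 0.233] pointing down, gripper open.
Joint ranges: [-2.83, 2.83], [-0.83, 2.19], [0.07, 2.5], [-1.14, 4.28], [0.01, 3], [-2.97, 2.97]. Speed limits (rad/s): [1.89, 1.89, 2.22, 3.14, 3.14, 3.14].

### API

Orientations are given as a unit quaternion [w, x, y, z].
In Python, from cell import ctrl, command_gripper, planner, status, cams, ticket gives the robot as it stands. The module is installed in compiled form; this text tells all that it offers. Calls block until the motion is done:
- ctrl.move_ptp(position, orientation): joint-space move of the TCP to a pose.
- ctrl.servo_line(position, attitude=None, max_speed=0.15): straight line of the TCP; attitude=None keeps the orientation; max_speed is the mean speed in m/s.
- ctrl.move_joints(angles): joint-space move.
- command_gripper(opening): opening from 0.0 (shut) to 1.0 (fully open); the grip force is fixed at half the most; returns when the fingers have stopped.
- ctrl.sleep(seconds).
- planner.solve_ik(position, orientation): joint angles nearest the present ones, or None.
- status.read_state(): the state.
- cams.read_camera(name): name is "side" or "top"; returns a dict with "image" (384x512x3 uint8, blue, green, red), "vertical_fov" (degrees; the focal length in pixels is half the picture's height over the tangent of half this angle, whatever the lens; pixels are square), "cx", "cy" (the principal point, pixels), "k1" (the pictures are not rectified: a ray, as slopes to the right and down, at radius r is drawn at 1 + k1 r^2 times it, then the intrinsics apply), "T" (4x4, takes a point from camera to world coordinates). Camera axes: x right, y down, z forward; pixel columns grow to the right and rows downward; lengths in m; the calibration is good to about 2 mm. A picture is of the moment at which its call begins. There is no depth.
A pose or a line that the arm cannot do raises ctrl.PlanningError and nothing moves.
- ticket.close_job(): hands the job in; it is judged then, once.
Trained networks look in the newest picture that a camera, given by its name, has taken for a name from the list of things; names that differ only in an ending like _2 or _b are one class to them, and where a whole thing is asked for, a point or a joint stands for the part that bears it (a point fixed in the world has none). Each returns a list of dicts, best first, with "confidence" (0 to 1); they miss things now and then, are a little off and sometimes report something else, mostly with a low value. They report only what shows in the picture. A call takes as long as a camera call. They do not tell look-alikes from the thing itself.
- cams.find_in(query, camera): "xy" ([column, row] in pixels, amid what is visible of it).
- cams.outline_of(query, camera): "region" (384x512 bool, what is visible of it) and "xy" ([column, row] in pixels, amid what is visible of it).
The state is a dict: "time": time; "joint_pos": joint angles; "dq": joint speeds; "tau": joint torques, N m; "tool_pos": TCP position; "orientation": TCP orientation; "ft_force": force on the tool from outside, world axes, zero at the start; "wrist_torque": the same for the moment, N m; "width": opening from 0.0 (shut) to 1.0 (fully open); "gripper_force": force on a finger pad.
Only numpy, scipy, OpenCV 4.12 (cv2) and the standard library are available. Lean on these libraries where they do the work, as an engineer would, in place of code of your own. Each camera call takes 0.05 s, during which the arm holds its last target. There are 200 camera calls.

## Working session

There is one attempt and no reset: what is moved stays moved. The work goes in short steps, each a Python script; the robot and the scene stay as the last script left them, time stands still between calls to the robot, and variables do not carry over. Pictures are saved under pics/ and viewed, at most 10 in all, crops included, and the job is handed in when it is done.

```bash
mkdir -p pics; cat > h.py <<'E'
import numpy as np, cv2
from cell import ctrl, command_gripper, planner, status, cams, ticket
def cam(n):
    c=cams.read_camera(n); return c
def ray(c,uv):
    f=384/2/np.tan(np.radians(c["vertical_fov"])/2)
    K=np.array([[f,0,c["cx"]],[0,f,c["cy"]],[0,0,1.]])
    p=cv2.undistortPoints(np.array([[uv]],float),K,np.array([c["k1"],0,0,0.]))[0,0]
    T=np.array(c["T"]); d=T[:3,:3]@np.array([p[0],p[1],1]); return T[:3,3],d/np.linalg.norm(d)
def atz(c,uv,z):
    o,d=ray(c,uv); return o+d*(z-o[2])/d[2]
def tri(rs):
    A=0;b=0
    for o,d in rs:
        P=np.eye(3)-np.outer(d,d); A=A+P; b=b+P@o
    return np.linalg.solve(A,b)
E
python3 - <<'E'
from h import *
np.set_printoptions(precision=4,suppress=True)
for n in ("top","side"):
    c=cam(n); cv2.imwrite(f"pics/{n}0.png",c["image"]); print(n,c["T"],c["vertical_fov"],c["k1"])
    for q in ("hub","ball","press","tin","lid_top","ram","spare_tin","sweet_jar","lid_carton"):
        print(q,[(np.round(d["xy"]),round(d["confidence"],2)) for d in cams.find_in(q,n)])
E
```

```text
top [[ 0.0215 -0.9864  0.1631  0.4304]
 [-0.9997 -0.0226 -0.0052  0.0447]
 [ 0.0088 -0.1629 -0.9866  1.003 ]
 [ 0.      0.      0.      1.    ]] 53.99788342826307 -0.0010845540496015773
hub [(array([242., 192.]), 0.61), (array([282., 140.]), 0.38)]
ball [(array([239., 194.]), 0.64)]
press [(array([240., 202.]), 0.84)]
tin [(array([157., 201.]), 0.98), (array([264., 277.]), 0.78), (array([227., 129.]), 0.59)]
lid_top [(array([264., 279.]), 0.82), (array([156., 202.]), 0.71), (array([222., 127.]), 0.57)]
ram [(array([241., 194.]), 0.91)]
spare_tin [(array([173., 151.]), 0.59)]
sweet_jar [(array([341., 245.]), 0.68), (array([282., 140.]), 0.51)]
lid_carton [(array([281., 140.]), 0.74), (array([241., 220.]), 0.42)]
side [[ 0.9947 -0.0689  0.0762  0.4951]
 [-0.1027 -0.6738  0.7318 -0.6432]
 [ 0.0009 -0.7357 -0.6773  0.8153]
 [ 0.      0.      0.      1.    ]] 54.64755817819908 0.02737381671867704
hub [(array([249., 174.]), 0.96), (array([252., 175.]), 0.58)]
ball [(array([251., 174.]), 0.97)]
press [(array([248., 209.]), 0.62)]
tin [(array([253., 225.]), 0.95), (array([236., 168.]), 0.63), (array([183., 240.]), 0.62), (array([311., 200.]), 0.59)]
lid_top [(array([180., 231.]), 0.82), (array([314., 192.]), 0.71), (array([214., 297.]), 0.39)]
ram [(array([251., 172.]), 0.81), (array([215., 295.]), 0.6), (array([250., 173.]), 0.42)]
spare_tin [(array([285., 174.]), 0.76)]
sweet_jar [(array([217., 295.]), 0.94)]
lid_carton [(array([316., 249.]), 0.88)]
```

```bash
sleep 1; ls pics
```

```text
side0.png
top0.png
```

View pics/top0.png

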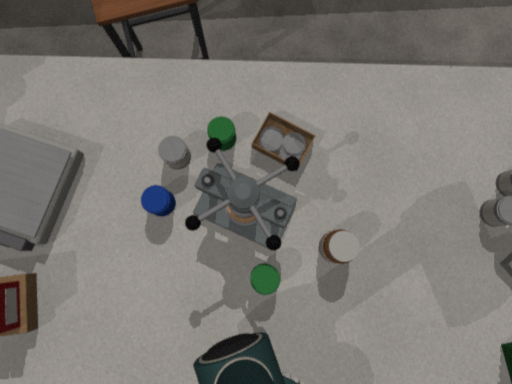

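View pics/side0.png

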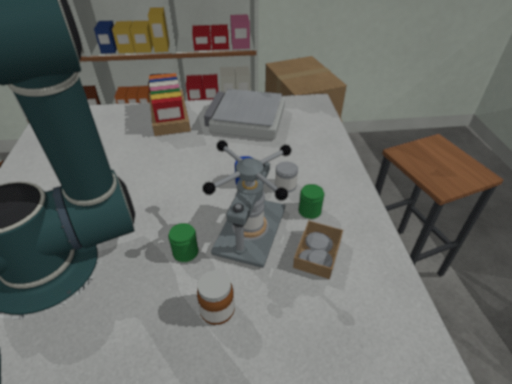

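The top view shows the press near (242,193), with balls at (213,145), (292,163), (273,242) and (193,223). The side view has the hub at (249,170) and balls at (286,150), (281,193), (209,188) and (222,146). The grey spare tin is at (173,151) in the top view, and the jar is at (341,246). The blue and green tins are decoys. Next I'll triangulate.

```bash
cat > m.py <<'E'
from h import *
np.set_printoptions(precision=4,suppress=True)
def refine(c,uv):
    g=c["image"].max(2).astype(float); u,v=map(int,uv); r=11
    w=g[v-r:v+r+1,u-r:u+r+1]; m=(w<45).astype(np.uint8)
    n,l,s,ce=cv2.connectedComponentsWithStats(m); k=1+np.argmax(s[1:,4])
    return ce[k]+[u-r,v-r],s[k,4]
def balls(pts):
    C={n:cam(n) for n in("top","side")}; out=[]
    for a,b in pts:
        (pa,na),(pb,nb)=refine(C["top"],a),refine(C["side"],b)
        r=[ray(C["top"],pa),ray(C["side"],pb)]; X=tri(r)
        res=[np.linalg.norm(np.cross(X-o,d))*1e3 for o,d in r]
        out.append(X); print(pa,na,pb,nb,X,np.array(res))
    out=np.array(out); h=out.mean(0)
    print("hub",h,"radii",np.linalg.norm(out-h,axis=1),"yaw",np.arctan2(*(out-h)[:,1::-1].T[[0,1]]))
    return out,h
E
python3 - <<'E'
from m import *
o,h=balls([((213,145),(286,150)),((292,163),(281,193)),((273,242),(209,188)),((193,223),(222,146))])
s=status.read_state(); print(s["time"],s["orientation"],s["ft_force"],s["width"])
# lid geometry crop
c=cam("side"); cv2.imwrite("pics/crop.png",cv2.resize(c["image"][130:280,180:340],None,fx=4.5,fy=4,interpolation=cv2.INTER_CUBIC))
from scipy.spatial.transform import Rotation as R
h[2]=h[2]
for k in range(4):
    y0=np.arctan2(o[k][1]-h[1],o[k][0]-h[0])
    for flip in (0,np.pi):
        row=[]
        for t in np.arange(-.1,4.7,.4):
            y=y0-t; p=h+[.088*np.cos(y),.088*np.sin(y),.005]
            q=(R.from_euler("z",y+flip)*R.from_euler("x",np.pi)).as_quat()[[3,0,1,2]]
            s=planner.solve_ik(p,q); row.append("x" if s is None else round(float(s[5]),1))
        print(k,round(y0,2),flip>0,row)
E
```

```text
[214.3533 144.4192] 167 [285.5862 149.7069] 58 [0.6532 0.1296 0.2362] [0.7495 0.7495]
[291.7301 163.0982] 163 [280.9712 193.3942] 104 [ 0.6163 -0.0335  0.2357] [0.2916 0.2916]
[273.0988 242.1221] 172 [208.7021 187.7979] 94 [0.4522 0.0032 0.235 ] [0.6296 0.6296]
[192.4231 222.5449] 156 [221.1481 144.8519] 54 [0.4874 0.1675 0.2369] [0.0913 0.0913]
hub [0.5523 0.0667 0.236 ] radii [0.1189 0.1189 0.1185 0.1199] yaw [ 0.5575 -1.0018 -2.5762  2.1427]
1.1 [-0.      0.9796  0.201  -0.    ] [ 0.5848 -0.1413  0.2209] 1.004700666551998
0 0.56 False [1.1, 1.4, 1.8, 2.1, 2.5, 2.8, 'x', -2.6, -2.2, -1.7, -1.2, -0.8]
0 0.56 True [-2.1, -1.7, -1.4, -1.0, -0.7, -0.3, 0.1, 0.5, 1.0, 1.4, 1.9, 2.4]
1 -1.0 False [2.4, 2.8, 'x', -2.7, -2.2, -1.8, -1.3, -0.8, -0.4, 0.0, 0.4, 0.8]
1 -1.0 True [-0.7, -0.3, 0.0, 0.5, 0.9, 1.4, 1.8, 2.3, 2.8, 'x', -2.7, -2.4]
2 -2.58 False [-2.3, -1.8, -1.3, -0.9, -0.4, -0.0, 0.4, 0.8, 1.1, 1.5, 1.8, 2.2]
2 -2.58 True [0.9, 1.3, 1.8, 2.3, 2.7, 'x', -2.8, -2.4, -2.0, -1.7, -1.3, -1.0]
3 2.14 False [-0.5, -0.0, 0.4, 0.7, 1.1, 1.4, 1.8, 2.1, 2.5, 2.8, 'x', -2.6]
3 2.14 True [2.7, 'x', -2.8, -2.4, -2.1, -1.7, -1.4, -1.0, -0.7, -0.3, 0.1, 0.5]
```

View pics/crop.png

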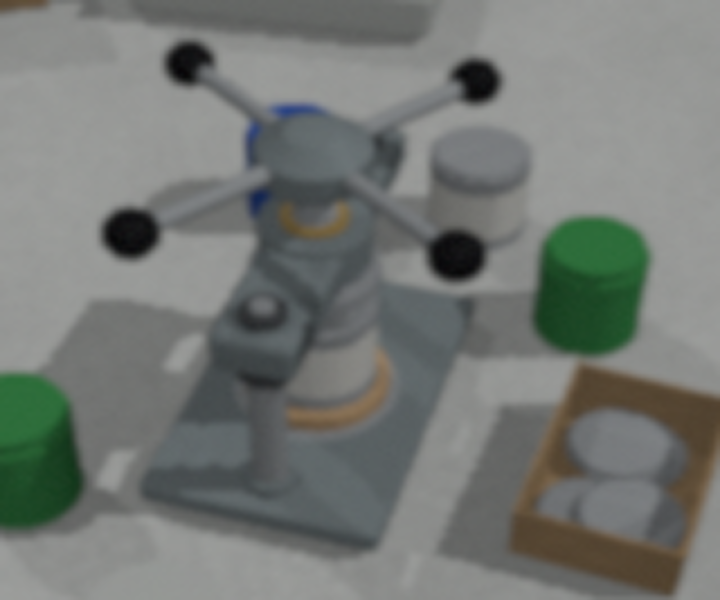

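```bash
cat > w.py <<'E'
from m import *
from scipy.spatial.transform import Rotation as R
H=np.array([.5523,.0667,.236]); Y0=.565; RR=.088
def pose(t,dz=.004):
    y=Y0-t; p=H+[RR*np.cos(y),RR*np.sin(y),dz-.0064*t]
    return p,(R.from_euler("z",y+np.pi)*R.from_euler("x",np.pi)).as_quat()[[3,0,1,2]]
def sense():
    s=status.read_state(); d=np.array(s["tool_pos"])-H; y=np.arctan2(d[1],d[0])
    F=np.array(s["ft_force"]); t=np.array([np.sin(y),-np.cos(y),0]); r=np.array([np.cos(y),np.sin(y),0])
    return s["time"],(Y0-y)%(2*np.pi) if (Y0-y)%(2*np.pi)<6 else (Y0-y)%(2*np.pi)-2*np.pi,-F@t,F@r,F[2],s["wrist_torque"][2]
def step(t,speed=.05):
    p,q=pose(t); ctrl.servo_line(p,q,max_speed=speed); z=sense()
    print("cmd %.3f"%t,"T %.1f ang %.3f tang %.2f rad %.2f z %.2f mz %.2f"%z,flush=True); return z
E
python3 - <<'E'
from w import *
command_gripper(.28)
p,q=pose(0,.09); ctrl.move_ptp(p,q); print(status.read_state()["time"],status.read_state()["width"],sense())
p,q=pose(0); ctrl.servo_line(p,q,max_speed=.1); print(sense())
for t in np.arange(.05,.66,.1): step(t)
E
```

```text
5.2 0.2807688348245579 (5.2, np.float64(0.0059864713218933385), np.float64(-0.4677133481633561), np.float64(-0.29128415325221224), np.float64(0.8370782292826051), np.float64(0.006589665629206844))
(6.2083, np.float64(0.0009462600372698304), np.float64(0.3663836932633347), np.float64(0.4160403508450381), np.float64(0.0885615315813108), np.float64(0.003617176416515608))
cmd 0.050 T 6.5 ang 0.052 tang -0.29 rad 0.22 z -0.39 mz 0.01
cmd 0.150 T 6.8 ang 0.150 tang 0.04 rad -0.00 z -0.16 mz -0.04
cmd 0.250 T 7.1 ang 0.249 tang 0.17 rad -0.42 z -0.71 mz 0.10
cmd 0.350 T 7.4 ang 0.349 tang 0.53 rad 0.84 z 0.51 mz 0.01
cmd 0.450 T 7.8 ang 0.449 tang 0.86 rad 0.01 z -0.44 mz 0.02
cmd 0.550 T 8.1 ang 0.550 tang -0.86 rad -0.61 z -0.06 mz 0.01
cmd 0.650 T 8.4 ang 0.649 tang 0.82 rad -0.09 z -0.46 mz -0.01
```

```bash
python3 - <<'E'
from w import *
import threading
log=[];run=[1]
def bg():
    while run[0]:
        try: log.append(sense())
        except Exception as e: log.append(repr(e)); break
th=threading.Thread(target=bg,daemon=True); th.start()
for t in (.75,.85): step(t)
run[0]=0; th.join(2)
print(len(log)); 
for l in log[::max(1,len(log)//25)]: print(np.round(l,3) if not isinstance(l,str) else l)
c=cam("top"); cv2.imwrite("pics/t1.png",cv2.resize(c["image"][100:280,150:340],None,fx=3,fy=3))
E
```

```text
cmd 0.750 T 8.7 ang 0.749 tang -0.70 rad -0.53 z 0.15 mz 0.00
cmd 0.850 T 9.1 ang 0.849 tang -0.51 rad -0.31 z -0.62 mz 0.03
8
[ 8.408  0.649  0.816 -0.089 -0.461 -0.007]
[ 8.733  0.749 -0.698 -0.531  0.147  0.004]
[ 8.733  0.749 -0.698 -0.531  0.147  0.004]
[ 8.733  0.749 -0.698 -0.531  0.147  0.004]
[ 9.058  0.849 -0.508 -0.307 -0.625  0.028]
[ 9.058  0.849 -0.508 -0.307 -0.625  0.028]
[ 9.058  0.849 -0.508 -0.307 -0.625  0.028]
[ 9.058  0.849 -0.508 -0.307 -0.625  0.028]
```

View pics/t1.png

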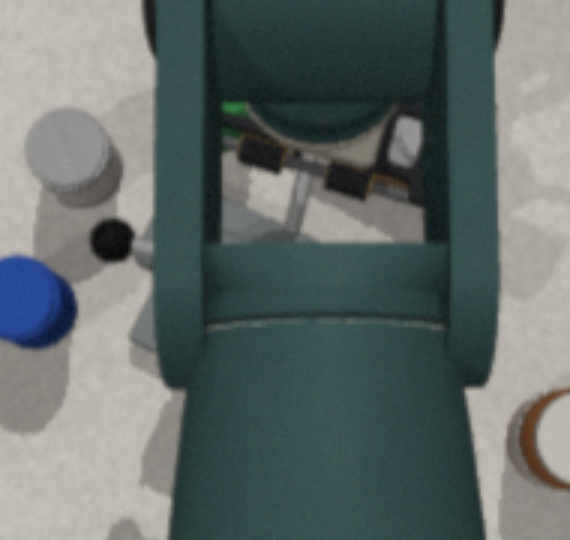

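The jaws straddle the +x-side spoke, and the capstan has turned about 0.77 rad (the neighbouring ball is now at about (187,180)). Force readings after fast stops come out near zero, so I'll try slow steps.

```bash
python3 - <<'E'
from w import *
step(.87,.01); step(.89,.01); step(.90,.004); step(.95,.02)
ctrl.sleep(.05); print(np.round(sense(),2)); 
step(1.05,.03)
E
```

```text
cmd 0.870 T 9.4 ang 0.867 tang 2.52 rad -0.17 z 0.06 mz 0.05
cmd 0.890 T 9.8 ang 0.891 tang 3.45 rad 0.32 z 0.64 mz 0.02
cmd 0.900 T 10.1 ang 0.901 tang 1.83 rad -0.56 z 0.59 mz 0.02
cmd 0.950 T 10.5 ang 0.953 tang 0.80 rad -0.14 z 0.39 mz -0.01
[10.54  0.95  0.3   0.12 -0.02  0.03]
cmd 1.050 T 11.0 ang 1.051 tang 0.71 rad 0.11 z -0.39 mz -0.06
```

```bash
python3 - <<'E'
from w import *
t=1.05
for i in range(8):
    t+=.1; p,q=pose(t); ctrl.servo_line(p,q,max_speed=.05)
    t+=.02; step(t,.01); t+=.02; z=step(t,.01)
    if z[2]>5: break
E
```

```text
cmd 1.170 T 11.6 ang 1.168 tang 2.36 rad -0.20 z 0.56 mz 0.02
cmd 1.190 T 12.0 ang 1.191 tang 2.85 rad 0.22 z -0.03 mz 0.02
cmd 1.310 T 12.6 ang 1.309 tang 1.41 rad -0.49 z -0.14 mz 0.02
cmd 1.330 T 12.9 ang 1.330 tang 2.34 rad -1.11 z -0.77 mz 0.07
cmd 1.450 T 13.6 ang 1.449 tang 2.51 rad 1.07 z 0.20 mz 0.00
cmd 1.470 T 13.9 ang 1.470 tang 2.11 rad -0.08 z -0.03 mz -0.02
cmd 1.590 T 14.6 ang 1.589 tang 2.27 rad -0.12 z 0.22 mz -0.02
cmd 1.610 T 14.9 ang 1.610 tang 2.07 rad 0.69 z -0.64 mz -0.01
cmd 1.730 T 15.5 ang 1.729 tang 1.94 rad 0.11 z 0.21 mz 0.02
cmd 1.750 T 15.9 ang 1.750 tang 3.03 rad 0.56 z -0.62 mz 0.00
cmd 1.870 T 16.5 ang 1.869 tang 2.19 rad -0.13 z 0.20 mz 0.03
cmd 1.890 T 16.8 ang 1.891 tang 2.51 rad -0.30 z -0.10 mz 0.02
cmd 2.010 T 17.5 ang 2.009 tang 2.41 rad 0.19 z -0.83 mz 0.02
cmd 2.030 T 17.8 ang 2.031 tang 2.79 rad 0.30 z -0.89 mz 0.07
cmd 2.150 T 18.5 ang 2.148 tang 4.44 rad -0.20 z -0.37 mz 0.05
cmd 2.170 T 18.8 ang 2.167 tang 5.36 rad -0.45 z 0.32 mz 0.06
```

The lid was contacted at about 2.1 rad (reading rose from 2.4 to 5 N), so the rim is expected between 2.5 and 3.25 rad. From here I'll feel forward in small steps.

```bash
python3 - <<'E'
from w import *
t=2.17
while t<3.3:
    if t<2.4: t+=.1; p,q=pose(t); ctrl.servo_line(p,q,max_speed=.05)
    else: t+=.03; p,q=pose(t); ctrl.servo_line(p,q,max_speed=.015)
    t+=.02; z=step(t,.01)
    if z[2]>6.3: break
E
```

```text
cmd 2.290 T 19.4 ang 2.287 tang 4.49 rad -0.48 z -1.13 mz 0.05
cmd 2.410 T 20.1 ang 2.407 tang 4.25 rad -1.03 z -0.40 mz 0.00
cmd 2.460 T 20.7 ang 2.458 tang 4.25 rad -1.10 z -0.11 mz 0.05
cmd 2.510 T 21.4 ang 2.509 tang 4.41 rad -1.51 z 0.51 mz 0.09
cmd 2.560 T 22.0 ang 2.559 tang 4.86 rad -2.17 z -0.40 mz 0.09
cmd 2.610 T 22.7 ang 2.609 tang 4.31 rad -2.13 z 0.17 mz 0.07
cmd 2.660 T 23.3 ang 2.660 tang 4.62 rad -2.03 z 0.05 mz 0.05
cmd 2.710 T 24.0 ang 2.709 tang 3.80 rad -2.48 z -0.92 mz 0.04
cmd 2.760 T 24.6 ang 2.759 tang 4.26 rad -3.49 z -0.33 mz 0.10
cmd 2.810 T 25.3 ang 2.809 tang 4.68 rad -3.74 z -0.30 mz 0.06
cmd 2.860 T 25.9 ang 2.859 tang 3.90 rad -3.08 z -0.52 mz 0.12
cmd 2.910 T 26.6 ang 2.909 tang 5.18 rad -4.64 z -0.13 mz 0.11
cmd 2.960 T 27.2 ang 2.958 tang 4.46 rad -3.60 z -0.59 mz 0.08
cmd 3.010 T 27.9 ang 3.008 tang 4.10 rad -3.13 z 0.69 mz 0.08
cmd 3.060 T 28.5 ang 3.058 tang 4.78 rad -3.54 z 0.09 mz 0.05
cmd 3.110 T 29.2 ang 3.104 tang 6.69 rad -4.66 z -1.01 mz 0.08
```

```bash
python3 - <<'E'
from w import *
step(3.125,.01); z=step(3.14,.01)
if z[2]<8.3: step(3.15,.01)
E
```

```text
cmd 3.125 T 29.5 ang 3.118 tang 9.18 rad -5.38 z -1.60 mz 0.12
cmd 3.140 T 29.8 ang 3.132 tang 9.52 rad -4.70 z -2.04 mz 0.14
```

```bash
python3 - <<'E'
from w import *
ctrl.sleep(.2); print(np.round(sense(),2))
for t in np.arange(3.04,1.25,-.1): z=step(t,.04)
step(1.22,.02); step(1.20,.01)
step(1.28,.03)   # centre the jaws on the spoke
print(sense())
p,q=pose(1.28,.10); ctrl.servo_line(p,q,max_speed=.1)
ctrl.move_joints([-1.204,.116,1.442,0,1.584,-.038]); print(np.round(sense(),2))
for n in("top","side"):
    c=cam(n); s=c["image"][100:280,150:340]; cv2.imwrite(f"pics/end_{n}.png",cv2.resize(s,None,fx=3,fy=3,interpolation=cv2.INTER_CUBIC))
E
```

```text
[29.95  3.13  8.14 -5.72 -1.26  0.18]
cmd 3.040 T 30.3 ang 3.042 tang 0.14 rad 0.30 z -0.08 mz -0.04
cmd 2.940 T 30.7 ang 2.942 tang 0.49 rad 0.17 z -0.58 mz 0.05
cmd 2.840 T 31.1 ang 2.843 tang -2.28 rad 0.77 z -0.59 mz -0.05
cmd 2.740 T 31.4 ang 2.741 tang -2.44 rad -0.12 z -0.78 mz -0.02
cmd 2.640 T 31.8 ang 2.641 tang -2.33 rad 0.65 z -0.61 mz 0.01
cmd 2.540 T 32.1 ang 2.540 tang -1.39 rad 1.51 z -0.85 mz -0.01
cmd 2.440 T 32.5 ang 2.440 tang -2.24 rad 0.94 z 0.34 mz 0.01
cmd 2.340 T 32.9 ang 2.340 tang -0.94 rad 1.15 z -1.33 mz 0.01
cmd 2.240 T 33.2 ang 2.240 tang -1.03 rad 0.81 z -0.64 mz 0.02
cmd 2.140 T 33.6 ang 2.140 tang -1.60 rad 0.86 z -1.29 mz -0.03
cmd 2.040 T 34.0 ang 2.040 tang -1.44 rad 0.82 z -1.46 mz 0.03
cmd 1.940 T 34.4 ang 1.940 tang -1.96 rad 0.05 z -1.63 mz 0.00
cmd 1.840 T 34.7 ang 1.840 tang -1.81 rad 1.31 z 0.35 mz 0.02
cmd 1.740 T 35.1 ang 1.740 tang -1.00 rad 0.81 z -0.25 mz 0.02
cmd 1.640 T 35.5 ang 1.640 tang -2.42 rad 1.33 z -0.95 mz -0.05
cmd 1.540 T 35.8 ang 1.540 tang -1.47 rad 0.87 z -1.09 mz -0.01
cmd 1.440 T 36.2 ang 1.440 tang -2.19 rad 0.97 z 0.07 mz -0.03
cmd 1.340 T 36.5 ang 1.340 tang -1.37 rad 1.22 z 0.54 mz 0.03
cmd 1.220 T 37.2 ang 1.223 tang -5.03 rad 0.33 z -0.58 mz -0.03
cmd 1.200 T 37.5 ang 1.203 tang -5.25 rad 0.60 z -0.17 mz -0.02
cmd 1.280 T 37.9 ang 1.278 tang -0.24 rad 0.30 z -0.43 mz -0.02
(37.9333, np.float64(1.2777497934704196), np.float64(-0.24287584107600235), np.float64(0.3021132405943552), np.float64(-0.43329191981020493), np.float64(-0.02006914085344323))
[41.62  2.53  0.01  0.19  0.11  0.02]
```

View pics/end_top.png

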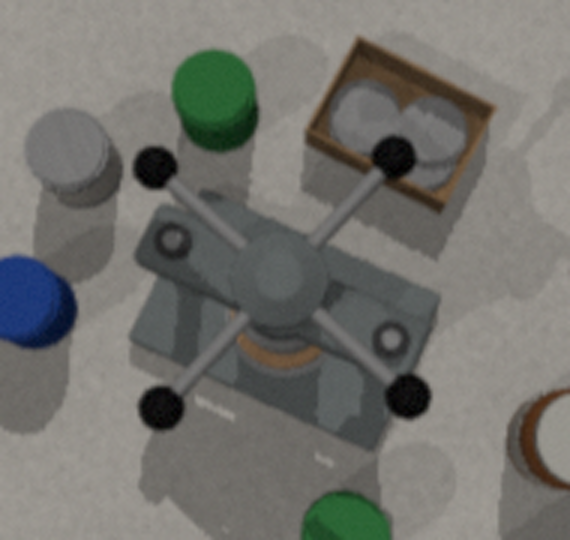

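View pics/end_side.png

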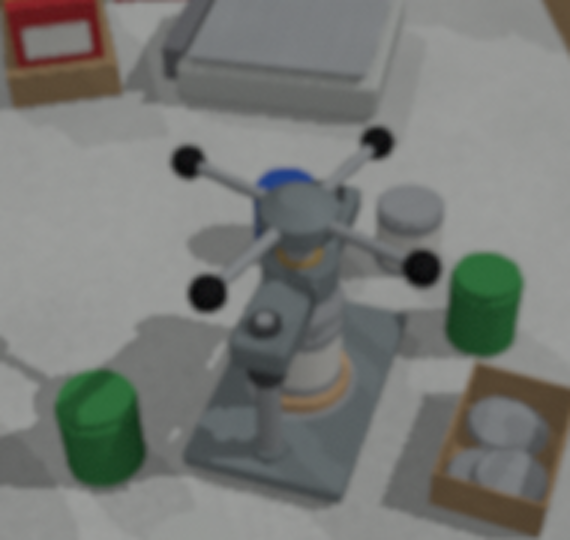

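The top view shows the capstan free, with balls near (282,152), (202,156), (204,236) and (286,232). The tin stands on its disc and the bystanders are where they were. One check of the capstan angle and height before handing in.

```bash
python3 - <<'E'
from m import *
o,h=balls([((282,152),(291,189)),((202,156),(276,147)),((204,236),(213,154)),((286,232),(219,198))])
E
```

```text
[280.9867 152.14  ] 150 [290.0619 188.9897] 97 [ 0.6418 -0.0115  0.2269] [0.2399 0.2399]
[201.2917 155.3819] 144 [275.8077 146.5577] 52 [0.6313 0.1572 0.2279] [1.124 1.124]
[203.4129 235.6839] 155 [211.7966 153.3729] 59 [0.4617 0.1453 0.2274] [0.0034 0.0034]
[285.3457 231.6543] 162 [218.8247 197.2474] 97 [ 0.4743 -0.0222  0.2265] [0.6501 0.6501]
hub [0.5523 0.0672 0.2272] radii [0.1192 0.1198 0.1196 0.1186] yaw [-0.721   0.8498  2.4302 -2.2884]
```

```bash
python3 -c "
from h import *
print(ticket.close_job(), status.read_state()['time'])"
```

```text
the job is handed in; nothing more can be done
the job is handed in; nothing more can be done
```

I pressed the lid home until it came up solid on the rim at an estimated 85–110 N (crush limit 150 N), wound the platen back to about 10–11 mm clear by my angle estimate, let go and handed the job in; no verdict was returned.

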